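# Hang a second sensor node on an occupied hook

### The job

Pick up the sensor node standing on the bench and hang it on the hook beside the one already there: pass its eye over the hook's upturned tip, use it to push the first node back along the rod, and press the two together against the rubber stop with about 10 newtons for half a second. Then let it down softly until it hangs on the rod and let go, so that both hang straight, close against one another and behind the tip. Do it gently: never push or knock nodes, stop or hook with more than about 15 newtons, do not unhook or tip the first node, and leave the other things where they are.

Things in the scene. Friction and masses are not known exactly. Their poses are not given: they have to be found in the camera images.
- second: the sensor node to hang, standing upright on the bench: white box 64 (x) x 22 (y) x 70 (z) mm, blue circuit board on one face, black stub antenna to x = +42 mm, 64 mm high. On top a grey hanger head 36 (x) x 28 (y) mm, from 66 to 134 mm high, with an eye through it along y; grip its solid top block (104 to 134 mm) across the 36 mm. Origin: centre of the underside, z up. 160 to 260 g
- second_eye (a point): centre of the eye's ceiling on the second node, 104 mm above its underside; the ceiling rests on the rod when the node hangs. The eye is a rectangle 20 mm wide (x), 30 mm high (74 to 104 mm above the underside), running through the 28 mm thick head along y; side walls 8 mm
- first: an identical node hanging on the rod just behind the upturned tip, held by friction only (pushed along with under 4 N). Same frame and sizes as the second. The heads are the thickest parts along y, so neighbours touch head to head. Two nodes against the stop take 56 mm and leave 5 to 33 mm to the tip: no room for the second until the first is pushed back
- first_eye (a point): centre of the eye's ceiling on the first node, 104 mm above its underside
- hook: fixed hook stand: base 130 x 160 x 12 mm, post 22 x 16 mm, 180 mm high, at the origin (bench level, z up). A level round steel rod, 10 mm diameter, axis 165 mm above the bench, runs from the post along the stand's own -y and ends in an upturned tip 10 mm thick with its axis 140 mm from the origin. Hung nodes have their eye ceiling at 170 mm and their y axis along the rod
- hook_tip (a point): top of the upturned tip, on the rod's line, 140 mm from the post's centre and 182 mm above the bench, that is 12 mm above the rod's top; the tip's inner face is 5 mm nearer to the post
- collar: fixed steel collar ring on the rod, 32 mm diameter, 40 mm from the post's centre. From it a brass sleeve is screwed out and ends in the stop, a black rubber ring 28 mm across: the stop's front face lies 6 to 34 mm before the collar's, set differently each time: find it by feel. It yields 1 mm per 8 N and springs back. Origin: centre of the collar's front face, y towards the post
- board: bystander: small open circuit board on a clear base, 80 x 60 mm, with an upright black antenna 114 mm high. Origin: centre of the underside
- jar: bystander: clear jar with a black lid, 48 mm diameter, 50 mm high. Origin: centre of the underside
- screwdriver: bystander: screwdriver lying on the bench, about 200 mm long along its x
There are look-alikes about, which are no part of the job. What is shaped like the second but green or yellow is not meant.

How it is judged:
By the outcome, as a careful person would: the job done as asked, in the order asked, and still so for the second after the job is handed in, with the robot touching nothing.
It also fails if it takes over 67 s, if anything falls off the work surface, if the arm or the gripper's body presses on something with over 40 N, if the wrist force passes 120 N, or if a joint passes its speed limit or range.

### The arm

A 7-joint arm with a two-finger parallel gripper is mounted at the origin on the work surface. World frame = base frame: x ahead of the robot, y to its left, z up, the work surface at z = 0. Lengths are in m, angles in rad, forces in N, time in s.
With the tool pointing down it reaches from about 0.35 to 0.9 m from the base axis. Payload 8.1 kg.
Tool frame: the origin (TCP) lies at the very end of the fingers, on their centre line; the grasp point (between the pads) lies 19 mm behind it (arm.tcp_to_grasp is the z of the grasp point in the tool frame, in m); z points along the fingers, y is the line along which they close (so a half turn about z gives the same grasp; the last joint's range is limited). The gripper opens to 92 mm and grips with 3 to 60 N. Pads are 19 mm wide; open, the fingers measure 130 mm over their backs; the gripper's body (75 mm by 190 mm) begins 47 mm behind the grasp point.
Start: joints at [-1.449, 0.434, 0.025, 1.573, -0.012, 1.134, -0.075], TCP at [0.139, 0.609, 0.227] pointing down, gripper open.
Joint ranges: [-2.62, 2.62], [-0.44, 2.09], [-1.27, 1.32], [0.08, 2.57], [-1.32, 4.46], [0.12, 2], [-2.74, 2.74]. Speed limits (rad/s): [2.22, 2.22, 3.01, 3.01, 3.14, 3.14, 3.14].

### API

Orientations are given as a rotation vector (axis times angle).
In Python, from cell import readout, vision, sign_off, arm gives the robot as it stands. The module is installed in compiled form; this text tells all that it offers.
- The arm moves only by the shell command python3 -m creep 'ROWS' [FORCE]. ROWS is JSON, a list of rows, each a list of 5 numbers: the shift along the tool's x, y, z in units of 4 cm (1.0 is 4 cm), then the turn about the tool's z in units of 4 degrees (1.0 is 4 degrees), then the opening, from 0 (shut) to 1 (fully open). A call has 1 to 12 rows; each row shifts and turns the commanded pose from where the row before left it, along the tool's axes as they then stand; what a row does not reach is not made up. A row lasts 1/8 s, in which the tool goes at most 62.5 mm and 10.7 degrees, less where a joint would pass 70% of its speed; a pose out of reach is approached as far as the arm can. A call with a number of a shift or a turn outside -1 to 1 is refused whole. A call with a gripper value outside its range is refused whole. The fingers move at their own pace and stop on an object; FORCE is the grip in N (left out, the last holds). Time passes only in rows, so rows that do not move let the fingers close. It gives the time, the measured TCP pose, the force, the opening and the grip force at its end, in the units of the state.
- readout.observe(): the state, without advancing time (a new reading comes with each control period).
- vision.get_image(name): name is "scene" or "top" or "wrist"; returns a dict with "pixels" (384x512x3 uint8, blue, green, red), "z_map" (384x512 float32, m along the optical axis (not along the pixel's ray), 0 where there is no reading), "camera_matrix" (3x3 intrinsics, pixels), "k1" (the pictures are not rectified: a ray, as slopes to the right and down, at radius r is drawn at 1 + k1 r^2 times it, then the intrinsics apply), "position" and "rotation" of the camera in the world. Camera axes: x right, y up, looking along -z (the intrinsics and any distortion apply to the point x, -y, -z); pixel columns grow to the right and rows downward; lengths in m; the calibration is good to about 2 mm. A picture is of the moment at which its call begins.
- sign_off(): hands the job in; it is judged then, once.
The state is a dict: "clock": time; "joints": joint angles; "dq": joint speeds; "joint_efforts": joint torques, N m; "position": TCP position; "ee_rot": TCP orientation; "force": force on the tool from outside, world axes, zero at the start; "ft_torque": the same for the moment, N m; "width": opening from 0.0 (shut) to 1.0 (fully open); "gripper_force": force on a finger pad.
Only numpy, scipy, OpenCV 4.12 (cv2) and the standard library are available. Lean on these libraries where they do the work, as an engineer would, in place of code of your own. Each camera call takes 0.05 s, during which the arm holds its last target. There are 200 camera calls.

## Working session

There is one attempt and no reset: what is moved stays moved. The work goes in short steps, Python scripts to look and compute and a shell command to move; the robot and the scene stay as the last step left them, time stands still between calls to the robot, and variables do not carry over. Pictures are saved under pics/ and viewed, at most 10 in all, crops included, and the job is handed in when it is done.

```bash
mkdir -p pics
cat > h.py <<'E'
import numpy as np, cv2
from cell import readout, vision
def grab(n,name):
    d=vision.get_image(n); np.savez(f'/tmp/{name}.npz',**d); cv2.imwrite(f'pics/{name}.png',d['pixels']); return d
def pts(d):
    K=np.array(d['camera_matrix']);h,w=d['z_map'].shape
    v,u=np.mgrid[:h,:w].astype(float)
    x=(u-K[0,2])/K[0,0]; y=(v-K[1,2])/K[1,1]; a,b=x.copy(),y.copy()
    for _ in range(8):
        s=1+float(d['k1'])*(a*a+b*b); a,b=x/s,y/s
    z=d['z_map']; c=np.stack([a*z,-b*z,-z],-1)
    R=np.array(d['rotation']); 
    if R.shape!=(3,3): R=cv2.Rodrigues(R)[0]
    P=c@R.T+np.array(d['position']); P[z==0]=np.nan
    return P
E
python3 - <<'E'
from h import *
for n in('scene','top'):
    d=grab(n,n); print(n,d['position'],d['rotation'],d['k1'])
print(readout.observe())
im=[cv2.imread(f'pics/{n}.png') for n in('scene','top')]
E
```

```text
scene [1.158631   0.48839328 0.77115121] [0.40385786 1.01980097 2.15113859] 0.010217492455498802
top [ 0.34619848 -0.06825528  1.3421085 ] [ 0.16215711 -0.15804699 -1.56118806] 0.05730278434827672
{'clock': 0.1, 'joints': array([-1.44861214,  0.43517035,  0.02499889,  1.57398601, -0.01162275,
        1.13403375, -0.0750725 ]), 'dq': array([-7.06296123e-05, -1.76040540e-03,  2.50802028e-04, -2.59957232e-03,
        6.34918198e-04,  3.30856502e-04, -3.50790665e-04]), 'joint_efforts': array([ 3.16194179e-03, -6.69128609e+01,  9.88012366e-01, -3.15147650e+01,
       -6.05361722e-02,  3.74680466e-02,  6.41088445e-05]), 'position': array([0.13926583, 0.60881233, 0.22602094]), 'ee_rot': array([-3.52458550e-01, -3.12171664e+00,  2.27992236e-03]), 'force': array([-0.45769321, -0.11365221, -0.3826256 ]), 'ft_torque': array([-0.02695378,  0.02983765,  0.02155435]), 'gripper_force': 0.0, 'width': 0.9984670687532997}
```

View pics/scene.png

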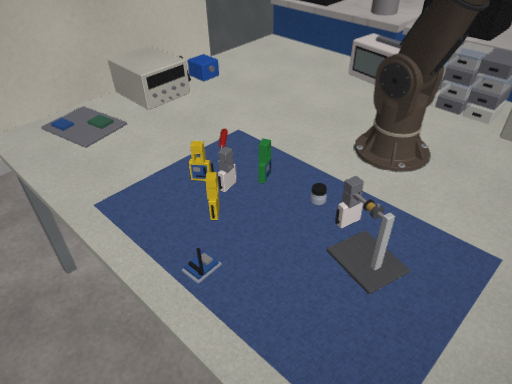

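View pics/top.png

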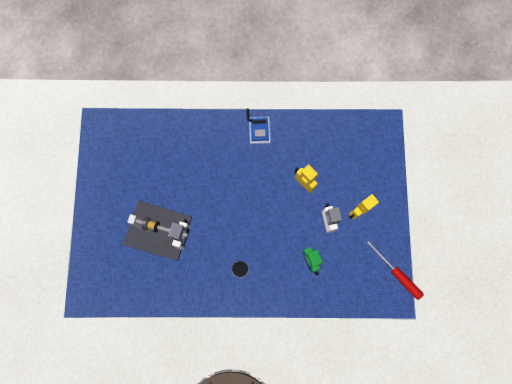

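The scene view shows the white/grey second node at (228,172), with yellow and green look-alikes around it, and the hook with the first node at (350,205) and the post at (383,245). The top view shows the second at (332,217). In the same view the stand is at (157,230), with its post at (132,220) and the first node's head at (177,231), next to the tip.

Run:
```python
from h import *
np.set_printoptions(precision=4,suppress=True)
D={n:dict(np.load(f'/tmp/{n}.npz')) for n in('scene','top')}
def rect(P,m,l):
    q=P[m][:,:2]; r=cv2.minAreaRect((q*1000).astype(np.float32)); print(l,m.sum(),'med',np.median(P[m],0),'rect',r)
for n,boxes in(('top',{'second':(315,195,348,240),'stand':(118,195,196,265)}),('scene',{'second':(205,140,240,195),'stand':(325,170,410,290)})):
    P=pts(D[n]); im=D[n]['pixels']; hsv=cv2.cvtColor(im,cv2.COLOR_BGR2HSV)
    for k,(a,b,c,d) in boxes.items():
        B=np.zeros(im.shape[:2],bool);B[b:d,a:c]=1
        low=hsv[...,1]<70
        Z=P[...,2]
        if k=='second':
            rect(P,B&low&(Z>.125)&(Z<.145),n+' second headtop')
            rect(P,B&low&(Z>.055)&(Z<.08)&(hsv[...,2]>150),n+' second boxtop')
        else:
            rect(P,B&low&(Z>.006)&(Z<.02),n+' base')
            rect(P,B&low&(Z>.173)&(Z<.188),n+' ~180')
            rect(P,B&low&(Z>.19)&(Z<.21),n+' first headtop')
            rect(P,B&low&(Z>.155)&(Z<.173),n+' rod')
            rect(P,B&(hsv[...,1]>90)&(hsv[...,0]<30)&(Z>.15),n+' brass')
            m=B&(Z>.14)
# others
P=pts(D['top'])
for l,(u,v) in dict(jar=(240,269),board=(260,130),green=(313,258),y1=(310,173),y2=(370,203)).items(): print(l,P[v,u])
for n,(a,b,c,d) in(('top',(118,195,196,265)),('top',(310,190,352,245)),('scene',(325,165,415,295))):
    im=D[n]['pixels'][b:d,a:c]; cv2.imwrite(f'/tmp/c{n}{a}.png',cv2.resize(im,(400,400*(d-b)//(c-a)),interpolation=cv2.INTER_CUBIC))
A=[cv2.imread(f'/tmp/c{x}.png') for x in('top118','top310')]
A=[cv2.copyMakeBorder(x,0,520-x.shape[0],0,0,0) for x in A]
cv2.imwrite('pics/crop.png',np.hstack(A))
```

```text
top second headtop 157 med [ 0.5228 -0.2646  0.1337] rect ((523.2703857421875, -264.41729736328125), (35.41080093383789, 29.650287628173828), 9.192460060119629)
top second boxtop 75 med [ 0.5027 -0.2637  0.0699] rect ((523.1632080078125, -262.8217468261719), (63.37678527832031, 25.03506851196289), 12.268834114074707)
top base 1828 med [0.4851 0.2197 0.0125] rect ((494.48681640625, 213.92337036132812), (159.008056640625, 127.85787200927734), 74.08733367919922)
top ~180 182 med [0.4931 0.2096 0.1794] rect ((482.9010314941406, 177.8440399169922), (151.0548858642578, 34.71778106689453), 76.67560577392578)
top first headtop 180 med [0.473  0.1308 0.2005] rect ((473.3615417480469, 130.96255493164062), (28.158193588256836, 35.80685043334961), 73.95624542236328)
top rod 137 med [0.4838 0.1791 0.1691] rect ((482.08087158203125, 171.1383819580078), (137.9665985107422, 34.44267272949219), 75.10649108886719)
top brass 58 med [0.4901 0.1966 0.1742] rect ((489.5003967285156, 195.95005798339844), (19.525487899780273, 18.106565475463867), 71.38652038574219)
scene second headtop 96 med [ 0.5315 -0.26
[... 751 characters left out ...]
979 0.2004 0.1664] rect ((492.67633056640625, 182.29803466796875), (137.4466094970703, 37.67869186401367), 72.61125946044922)
scene brass 55 med [0.4985 0.1901 0.1726] rect ((494.5013122558594, 192.91204833984375), (19.351957321166992, 20.487884521484375), 69.79126739501953)
jar [ 0.3859 -0.0202  0.046 ]
board [ 0.7832 -0.0731  0.0281]
green [ 0.4111 -0.2066  0.1358]
y1 [ 0.631  -0.2037  0.1333]
y2 [ 0.553  -0.3573  0.1284]Traceback (most recent call last):
  File "<stdin>", line 28, in <module>
cv2.error: OpenCV(4.12.0) /io/opencv/modules/core/src/copy.cpp:1160: error: (-215:Assertion failed) top >= 0 && bottom >= 0 && left >= 0 && right >= 0 && _src.dims() <= 2 in function 'copyMakeBorder'
```

```bash
python3 -m creep '[[0,0,-0.9,0,1],[0,0,-0.9,0,1],[0,0,-0.9,0,1],[-0.59,-0.8,0,0,1],[-0.59,-0.8,0,0,1],[-0.59,-0.8,0,0,1],[-0.59,-0.8,0,0,1],[-0.59,-0.8,0,0,1],[-0.59,-0.8,0,0,1],[-0.59,-0.8,0,0,1],[-0.59,-0.8,0,0,1],[-0.59,-0.8,0,0,1]]'
python3 -m creep '[[-0.59,-0.8,0,0,1],[-0.59,-0.8,0,0,1],[-0.59,-0.8,0,0,1],[-0.59,-0.8,0,0,1],[-0.59,-0.8,0,0,1],[-0.59,-0.8,0,0,1],[-0.59,-0.8,0,0,1],[-0.59,-0.8,0,0,1],[-0.59,-0.8,0,0,1],[-0.59,-0.8,0,0,1],[-0.59,-0.8,0,0,1],[-0.59,-0.8,0,0,1]]'
```

```text
clock: 1.6
position: [0.2824, 0.2797, 0.3345]
ee_rot: [-0.353, -3.122, 0.0]
force: [0.6, 1.0, 0.4]
width: 1.001
gripper_force: 0.0
clock: 3.1
position: [0.4729, -0.1572, 0.3346]
ee_rot: [-0.351, -3.122, -0.001]
force: [0.8, 0.2, -0.4]
width: 1.0
gripper_force: 0.0
```

```bash
python3 -m creep '[[-0.6,-0.78,0,0,1],[-0.6,-0.78,0,0,1],[-0.6,-0.78,0,0,1],[0,0,0,1,1],[0,0,0,1,1],[0,0,0,1,1],[0,0,0,1,1],[0,0,0,1,1],[0,0,0,1,1],[0,0,0,1,1],[0,0,0,1,1],[0,0,0,1,1]]'
python3 -m creep '[[0,0,0,1,1],[0,0,0,1,1],[0,0,0,1,1],[0,0,0,1,1],[0,0,0,1,1],[0,0,0,1,1],[0,0,0,1,1],[0,0,0,0.75,1],[0,0,0,0,1]]'
python3 - <<'E'
from h import *
d=grab('wrist','w1'); s=readout.observe(); R=cv2.Rodrigues(s['ee_rot'])[0]
P=pts(d); Z=P[...,2]; hsv=cv2.cvtColor(d['pixels'],cv2.COLOR_BGR2HSV)
near=np.hypot(P[...,0]-.523,P[...,1]+.264)<.06
for lo,hi in((.125,.145),(.06,.08)):
    m=near&(Z>lo)&(Z<hi)&(hsv[...,1]<70)
    print(m.sum(),np.median(P[m],0) if m.any() else 0, cv2.minAreaRect((P[m][:,:2]*1000).astype(np.float32)) if m.any() else 0)
print(s['position'],s['joints'],R[:,0],R[:,1],R[:,2],d['position'])
E
```

```text
clock: 4.6
position: [0.5218, -0.2633, 0.3343]
ee_rot: [-1.303, -2.858, -0.0]
force: [-0.4, 0.2, 0.3]
width: 1.0
gripper_force: 0.0
clock: 5.72
position: [0.5219, -0.2634, 0.3344]
ee_rot: [-2.016, -2.409, 0.0]
force: [-1.5, -0.1, 0.2]
width: 1.003
gripper_force: 0.0
582 [ 0.52377811 -0.26563729  0.13337934] ((523.732666015625, -266.87994384765625), (35.840877532958984, 28.123239517211914), 12.715195655822754)
284 [ 0.52096684 -0.26196339  0.06935676] ((526.9120483398438, -264.4278869628906), (71.69429779052734, 25.109073638916016), 12.001707077026367)
[ 0.52186926 -0.26342643  0.33444587] [-0.39811647  0.49778171  1.23132173  1.56189386 -0.472621    1.41954823
  1.04546488] [-1.76867002e-01  9.84234715e-01  2.99953082e-04] [ 9.84234619e-01  1.76867132e-01 -4.82445751e-04] [-5.27891697e-04  2.09895473e-04 -9.99999839e-01] [ 0.50971533 -0.19190879  0.49206428]
```

View pics/w1.png

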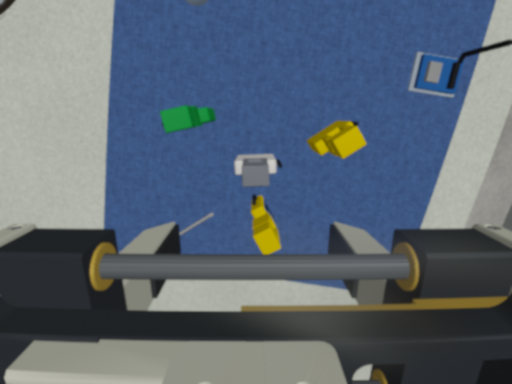

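```bash
python3 -m creep '[[-0.06,0.03,0,-0.5,1],[0,0,1,0,1],[0,0,1,0,1],[0,0,1,0,1],[0,0,1,0,1],[0,0,1,0,1],[0,0,0.5,0,1],[0,0,0.36,0,1],[0,0,0,0,1]]'
python3 -m creep '[[0,0,0,0,0.3],[0,0,0,0,0.2],[0,0,0,0,0.2],[0,0,0,0,0.2],[0,0,0,0,0.2],[0,0,0,0,0.2],[0,0,0,0,0.2],[0,0,0,0,0.2]]' 35
```

```text
clock: 6.9
position: [0.5236, -0.2658, 0.1003]
ee_rot: [-1.974, -2.444, 0.0]
force: [0.0, -0.0, 0.1]
width: 0.998
gripper_force: 0.0
clock: 7.9
position: [0.5236, -0.2658, 0.1003]
ee_rot: [1.975, 2.443, 0.0]
force: [0.1, 0.3, 0.3]
width: 0.391
gripper_force: 35.0
```

```bash
python3 -m creep '[[0,0,-0.4,0,0.2],[0,0,-0.9,0,0.2],[0,0,-1,0,0.2],[0,0,-1,0,0.2],[0,0,-1,0,0.2],[0,0,-0.7,0,0.2],[0.4,-0.02,0,0,0.2],[0.8,-0.02,0,0,0.2],[0.8,-0.02,0,0,0.2],[0.8,-0.02,0,0,0.2],[0.8,-0.02,0,0,0.2],[0.8,-0.02,0,0,0.2]]'
python3 -m creep '[[0.8,-0.02,0,0,0.2],[0.8,-0.02,0,0,0.2],[0.8,-0.02,0,0,0.2],[0.8,-0.02,0,0,0.2],[0.36,-0.02,0,0,0.2],[0,0,0,1,0.2],[0,0,0,1,0.2],[0,0,0,1,0.2],[0,0,0,1,0.2],[0,0,0,1,0.2],[0,0,0,1,0.2],[0,0,0,1,0.2]]'
python3 -m creep '[[0,0,0,0,0.2],[0,0,0,0,0.2]]'
python3 - <<'E'
from h import *
np.set_printoptions(precision=4,suppress=True)
d=grab('wrist','w2'); s=readout.observe(); R=cv2.Rodrigues(s['ee_rot'])[0]
P=pts(d); Z=P[...,2]; 
for l,lo,hi in(('firsthead',.195,.206),('tip/post',.174,.188),('base',.008,.018)):
    m=(np.hypot(P[...,0]-.49,P[...,1]-.18)<.12)&(Z>lo)&(Z<hi)
    print(l,m.sum(),np.median(P[m],0) if m.any() else 0, cv2.minAreaRect((P[m][:,:2]*1000).astype(np.float32)) if m.any() else 0)
print(s['position'],s['joints'],R[:,0],R[:,1],d['position'])
E
```

```text
clock: 9.4
position: [0.4812, -0.0942, 0.3008]
ee_rot: [-1.976, -2.442, -0.001]
force: [-0.1, -0.6, -2.0]
width: 0.392
gripper_force: 35.0
clock: 10.9
position: [0.4479, 0.0428, 0.3007]
ee_rot: [-2.51, -1.888, -0.0]
force: [-0.5, 1.0, -2.0]
width: 0.39
gripper_force: 35.0
clock: 11.15
position: [0.448, 0.0434, 0.3005]
ee_rot: [-2.506, -1.894, -0.0]
force: [-0.8, -0.2, -2.3]
width: 0.389
gripper_force: 35.0
firsthead 1279 [0.4735 0.1303 0.1996] ((473.8431091308594, 130.59951782226562), (27.19069480895996, 34.90485382080078), 74.19136047363281)
tip/post 687 [0.4892 0.1955 0.1775] ((481.34185791015625, 157.136474609375), (111.74797058105469, 26.919349670410156), 75.94257354736328)
base 6217 [0.4931 0.2057 0.0118] ((492.271240234375, 201.90667724609375), (136.95034790039062, 130.91567993164062), 73.7671890258789)
[0.448  0.0435 0.3005] [-1.3536  0.1147  1.2972  1.9179 -0.1191  1.195  -0.2905] [0.2729 0.962  0.0003] [ 0.962  -0.2729 -0.0001] [0.4686 0.1132 0.4582]
```

View pics/w2.png

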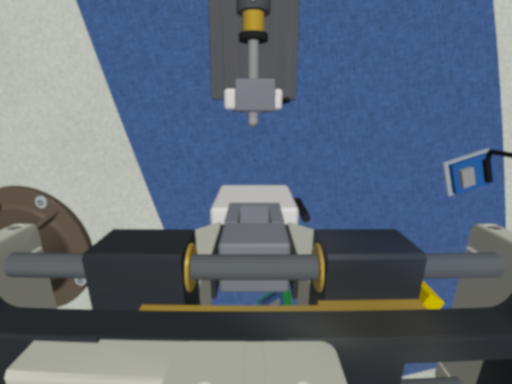

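The wrist view shows the rod's tip at (253,118), the first node's head at (256,94), and the black stop and brass sleeve at (253,35). The held node's head is at (254,240), and its antenna is on the same side as the first node's.

Run:
```python
from h import *
np.set_printoptions(precision=4,suppress=True)
d=dict(np.load('/tmp/w2.npz')); P=pts(d); Z=P[...,2]
x=np.array([.2729,.962]); y=np.array([.962,-.2729]); c=np.array([.448,.0435])
Q=np.stack([(P[...,:2]-c)@x,(P[...,:2]-c)@y,Z],-1)*1000
def row(v,lo,hi,u0=225,u1=290):
    m=(Q[v,u0:u1,2]>lo)&(Q[v,u0:u1,2]<hi); 
    q=Q[v,u0:u1][m]
    if len(q): print(v,len(q),'along',q[:,0].mean().round(1),'lat',q[:,1].min().round(1),q[:,1].max().round(1),'z',q[:,2].max().round(1))
print('rod');[row(v,150,175) for v in range(40,78,5)]
print('tip');[row(v,150,190) for v in range(108,130,2)]
print('stop');[row(v,150,185) for v in range(22,46,2)]
print('head1');[row(v,190,205) for v in (82,90,98,106)]
print('mine');[row(v,240,400,205,305) for v in (208,215,222)]
```

```text
rod
40 29 along 142.3 lat -13.8 13.1 z 169.8
45 9 along 137.3 lat -4.1 3.5 z 170.7
50 9 along 133.0 lat -4.1 3.5 z 170.1
55 9 along 128.6 lat -4.1 3.5 z 170.3
60 9 along 124.1 lat -4.2 3.5 z 170.7
65 9 along 119.7 lat -4.2 3.5 z 170.4
70 9 along 115.1 lat -4.2 3.5 z 170.8
75 10 along 110.6 lat -5.2 3.5 z 169.8
tip
112 10 along 75.9 lat -5.4 3.6 z 170.6
114 10 along 73.9 lat -5.4 3.6 z 169.8
116 10 along 72.0 lat -5.4 3.6 z 170.9
118 10 along 70.1 lat -5.4 3.7 z 180.8
120 9 along 68.3 lat -5.2 2.6 z 182.2
122 10 along 66.4 lat -5.2 3.5 z 182.8
124 9 along 64.5 lat -5.2 2.6 z 181.3
126 6 along 62.6 lat -3.3 1.6 z 180.2
stop
22 21 along 156.1 lat -9.6 9.0 z 175.7
24 21 along 154.6 lat -9.7 9.1 z 175.8
26 21 along 152.9 lat -9.7 9.1 z 175.2
28 21 along 151.2 lat -9.7 9.1 z 175.2
30 21 along 148.8 lat -9.7 9.1 z 179.4
32 26 along 146.6 lat -12.4 10.8 z 181.9
34 29 along 145.1 lat -13.5 12.9 z 179.6
36 29 along 143.5 lat -13.5 12.9 z 179.0
38 29 along 142.7 lat -13.5 12.9 z 173.4
40 29 along 142.3 lat -13.8 13.1 z 169.8
42 25 along 141.6 lat -12.1 11.4 z 170.0
44 9 along 138.2 lat -4.1 3.5 z 170.1
head1
82 40 along 100.8 lat -16.0 18.2 z 201.2
90 39 along 94.2 lat -16.2 18.2 z 201.4
98 40 along 87.5 lat -16.2 18.3 z 201.7
106 40 along 80.7 lat -16.3 18.5 z 201.4
mine
208 92 along 9.5 lat -30.4 40.5 z 280.8
215 92 along 6.6 lat -30.6 37.9 z 294.6
222 87 along 4.8 lat -30.8 32.0 z 305.4
```

```bash
python3 -m creep '[[0,0,0.5,0,0.2],[0,0,0.9,0,0.2],[0,0,0.9,0,0.2],[0,0,0.5,0,0.2],[0,-0.01,0.16,0,0.2],[0,0,0,0,0.2],[0,0,0,0,0.2],[0,0,0,0,0.2]]'
python3 -c "
from cell import readout as r;s=r.observe();print(s['joints'],s['position'])"
```

```text
clock: 12.2
position: [0.4482, 0.044, 0.1826]
ee_rot: [2.506, 1.894, 0.002]
force: [-0.1, -0.4, -3.1]
width: 0.391
gripper_force: 35.0
[-1.0988035   0.32210611  1.1340845   2.09557123 -0.36477071  0.93741211
 -0.04006886] [0.44816956 0.04403014 0.18255816]
```

```bash
python3 -m creep '[[0.3,0,0,0,0.2],[0.4,0,0,0,0.2],[0.25,0,0,0,0.2],[0,0,0,0,0.2],[0,0,0,0,0.2]]'
python3 - <<'E'
from h import *
d=grab('scene','s2'); grab('wrist','w3')
a=cv2.resize(d['pixels'][150:290,310:430],(480,560),interpolation=cv2.INTER_CUBIC); cv2.imwrite('pics/s2c.png',a)
print(readout.observe()['joints'],readout.observe()['position'])
E
```

```text
clock: 12.82
position: [0.458, 0.0801, 0.1819]
ee_rot: [2.507, 1.893, -0.001]
force: [-1.3, -1.0, -2.7]
width: 0.392
gripper_force: 35.0
[-1.13732717  0.35628554  1.11521568  2.06391371 -0.39414668  0.95362791
 -0.09000371] [0.45796759 0.07988753 0.18191687]
```

View pics/s2c.png

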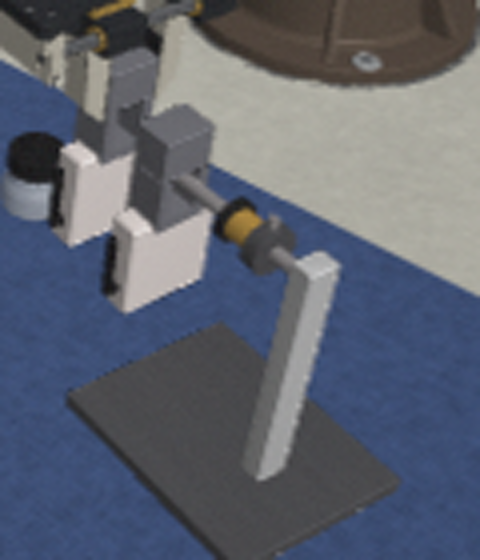

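View pics/w3.png

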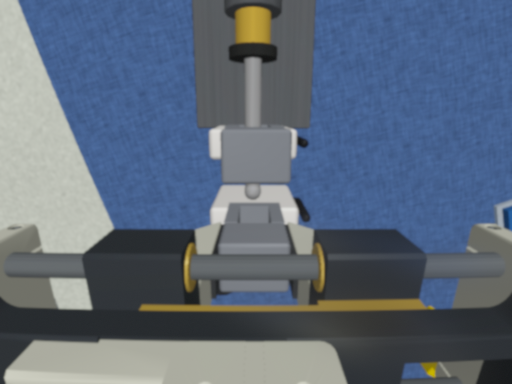

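The held node is in line with the tip, which is at (253,190) with the head centred at (254,240). The first node hangs straight.

```bash
python3 -m creep '[[0.15,0,0,0,0.2],[0.15,0,0,0,0.2],[0.15,0,0,0,0.2],[0.1,0,0,0,0.2],[0,0,0,0,0.2]]'
python3 -m creep '[[0.08,0,0,0,0.2],[0.08,0,0,0,0.2],[0.08,0,0,0,0.2],[0.08,0,0,0,0.2],[0.08,0,0,0,0.2],[0,0,0,0,0.2]]'
```

```text
clock: 13.55
position: [0.4642, 0.1019, 0.1819]
ee_rot: [2.506, 1.894, -0.0]
force: [-1.3, -0.3, -2.7]
width: 0.388
gripper_force: 35.0
clock: 14.3
position: [0.4686, 0.1174, 0.1819]
ee_rot: [-2.507, -1.894, -0.0]
force: [0.2, 0.4, -2.8]
width: 0.392
gripper_force: 35.0
```

```bash
python3 -m creep '[[0.08,0,0,0,0.2],[0.08,0,0,0,0.2],[0.08,0,0,0,0.2],[0.08,0,0,0,0.2],[0.08,0,0,0,0.2],[0,0,0,0,0.2],[0,0,0,0,0.2]]'
python3 - <<'E'
from h import *
np.set_printoptions(precision=4,suppress=True)
d=grab('wrist','w4'); s=readout.observe(); x=np.array([.2729,.962]); P=pts(d)
Q=((P[...,:2]-s['position'][:2])@x)*1000
for v in range(60,150,6): print(v,Q[v,253].round(1),(P[v,253,2]*1000).round(1))
print((s['position'][:2]-[.448,.0435])@x,s['force'],s['joints'])
d=grab('scene','s3')
a=cv2.resize(d['pixels'][150:290,310:430],(480,560),interpolation=cv2.INTER_CUBIC); b=cv2.resize(cv2.imread('pics/w4.png')[0:280,150:360],(300,400)); 
b=cv2.copyMakeBorder(b,0,160,0,0,0);cv2.imwrite('pics/c4.png',np.hstack([a,b]))
E
```

```text
clock: 15.18
position: [0.4729, 0.1325, 0.1819]
ee_rot: [-2.507, -1.893, -0.0]
force: [-0.3, -0.2, -2.5]
width: 0.392
gripper_force: 35.0
60 102.9 170.7
66 100.0 169.4
72 96.7 169.7
78 93.7 167.9
84 90.2 170.1
90 86.9 170.4
96 83.0 180.2
102 79.6 187.2
108 76.8 179.7
114 73.6 174.2
120 70.3 174.8
126 66.9 173.7
132 63.5 174.7
138 60.0 173.7
144 56.6 174.5
0.09236247297657788 [ 0.1506  0.3508 -2.0931] [-1.1818  0.4085  1.0861  2.0062 -0.4365  0.9826 -0.1557]
```

View pics/c4.png

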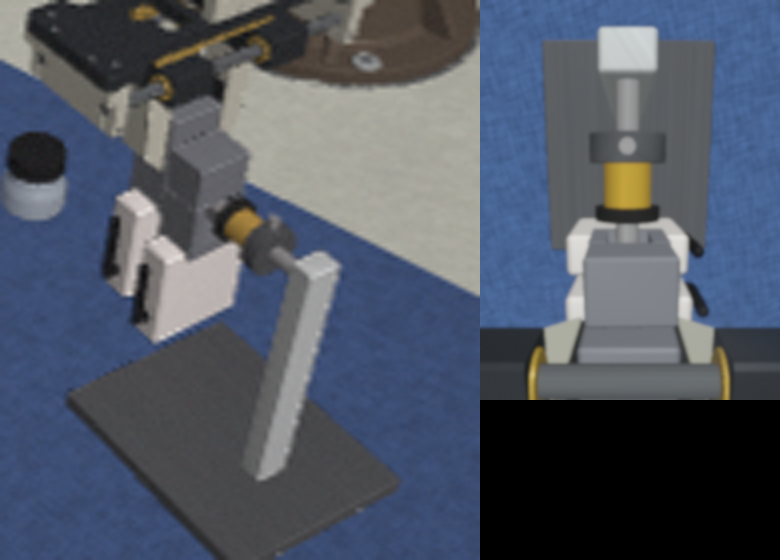

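Both nodes hang straight with their heads touching. The gap between the first node and the stop is about 8 mm.

```bash
python3 -m creep '[[0,0,0.05,0,0.2],[0,0,0.08,0,0.2],[0,0,0.08,0,0.2],[0,0,0.08,0,0.2],[0,0,0.02,0,0.2],[0,0,0,0,0.2]]'
python3 -m creep '[[0.025,0,0,0,0.2],[0.025,0,0,0,0.2],[0.025,0,0,0,0.2],[0.025,0,0,0,0.2],[0.025,0,0,0,0.2],[0.025,0,0,0,0.2],[0,0,0,0,0.2],[0,0,0,0,0.2]]'
```

```text
clock: 16.02
position: [0.4729, 0.1322, 0.1695]
ee_rot: [2.507, 1.893, -0.0]
force: [-0.9, -1.0, -2.2]
width: 0.39
gripper_force: 35.0
clock: 17.02
position: [0.4746, 0.1382, 0.1695]
ee_rot: [-2.507, -1.893, -0.0]
force: [-0.1, -0.6, -2.3]
width: 0.389
gripper_force: 35.0
```

```bash
python3 -m creep '[[0.02,0,0,0,0.2],[0.02,0,0,0,0.2],[0,0,0,0,0.2],[0,0,0,0,0.2]]'
```

```text
clock: 17.52
position: [0.475, 0.1397, 0.1695]
ee_rot: [-2.507, -1.893, -0.0]
force: [0.0, -1.9, -2.1]
width: 0.392
gripper_force: 35.0
```

```bash
python3 -m creep '[[0.0125,0,0,0,0.2],[0.0125,0,0,0,0.2],[0,0,0,0,0.2],[0,0,0,0,0.2]]'
```

```text
clock: 18.02
position: [0.4752, 0.1406, 0.1695]
ee_rot: [-2.507, -1.893, -0.0]
force: [-0.0, -1.3, -1.2]
width: 0.394
gripper_force: 35.0
```

```bash
python3 -m creep '[[0.0125,0,0,0,0.2],[0.0125,0,0,0,0.2],[0,0,0,0,0.2],[0,0,0,0,0.2]]'
```

```text
clock: 18.52
position: [0.4756, 0.1416, 0.1695]
ee_rot: [-2.507, -1.893, -0.0]
force: [-1.0, -1.8, -1.4]
width: 0.393
gripper_force: 35.0
```

```bash
python3 -m creep '[[0.0125,0,0,0,0.2],[0,0,0,0,0.2],[0,0,0,0,0.2]]'
```

```text
clock: 18.9
position: [0.4755, 0.1418, 0.1695]
ee_rot: [2.507, 1.893, -0.001]
force: [-1.6, -4.5, 0.7]
width: 0.388
gripper_force: 35.0
```

```bash
python3 -m creep '[[0.0125,0,0,0,0.2],[0,0,0,0,0.2],[0,0,0,0,0.2]]'
```

```text
clock: 19.27
position: [0.4756, 0.142, 0.1695]
ee_rot: [2.507, 1.893, -0.001]
force: [-2.3, -5.2, 0.8]
width: 0.386
gripper_force: 35.0
```

```bash
python3 -m creep '[[0.01,0,0,0,0.2],[0,0,0,0,0.2]]'
```

```text
clock: 19.52
position: [0.4756, 0.1421, 0.1695]
ee_rot: [2.507, 1.892, -0.001]
force: [-2.3, -6.7, 2.2]
width: 0.388
gripper_force: 35.0
```

```bash
python3 -m creep '[[0.01,0,0,0,0.2],[0.008,0,0,0,0.2],[0,0,0,0,0.2]]'; python3 -c "
from cell import readout as r;s=r.observe();print(s['force'],s['ft_torque'],s['ee_rot'])"
```

```text
clock: 19.9
position: [0.4757, 0.1423, 0.1695]
ee_rot: [2.508, 1.892, -0.002]
force: [-3.7, -7.0, 3.1]
width: 0.388
gripper_force: 35.0
[-3.67995369 -7.00361989  3.13822977] [-1.71720218  0.74106672  0.03109741] [ 2.50773699e+00  1.89155057e+00 -2.21983773e-03]
```

```bash
python3 -m creep '[[0.012,0,0,0,0.2],[0.01,0,0,0,0.2],[0,0,0,0,0.2],[0,0,0,0,0.2]]'; python3 -m creep '[[0,0,0,0,0.2]]'
```

```text
clock: 20.4
position: [0.4758, 0.1426, 0.1695]
ee_rot: [2.508, 1.891, -0.003]
force: [-4.1, -9.5, 3.8]
width: 0.391
gripper_force: 35.0
clock: 20.52
position: [0.4758, 0.1425, 0.1695]
ee_rot: [2.508, 1.891, -0.003]
force: [-4.0, -11.0, 3.6]
width: 0.392
gripper_force: 35.0
```

```bash
python3 -m creep '[[0,0,0,0,0.2],[0,0,0,0,0.2],[0,0,0,0,0.2]]'; python3 -m creep '[[0,0,0,0,0.2],[0,0,0,0,0.2]]'
python3 - <<'E'
from h import *
d=grab('scene','s5'); b=grab('wrist','w5')['pixels']
a=cv2.resize(d['pixels'][150:290,310:430],(480,560),interpolation=cv2.INTER_CUBIC); b=cv2.resize(b[0:280,150:360],(300,400)); 
b=cv2.copyMakeBorder(b,0,160,0,0,0);cv2.imwrite('pics/c5.png',np.hstack([a,b]))
E
```

```text
clock: 20.9
position: [0.4758, 0.1426, 0.1695]
ee_rot: [2.508, 1.891, -0.003]
force: [-4.0, -8.9, 4.6]
width: 0.39
gripper_force: 35.0
clock: 21.15
position: [0.4758, 0.1426, 0.1695]
ee_rot: [2.508, 1.891, -0.003]
force: [-3.6, -9.7, 3.9]
width: 0.39
gripper_force: 35.0
```

View pics/c5.png

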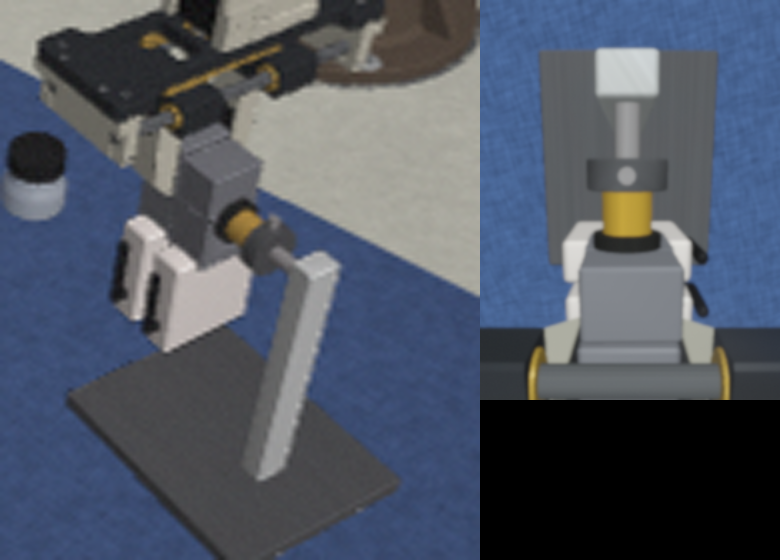

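The wrist half of the crop shows the first node's head against the stop at (627,240). In the scene half both nodes are aligned and close together.

```bash
python3 -m creep '[[-0.02,0,0,0,0.2],[-0.02,0,0,0,0.2],[-0.02,0,0,0,0.2],[-0.01,0,0,0,0.2],[0,0,0,0,0.2],[0,0,0,0,0.2]]'
```

```text
clock: 22.0
position: [0.4757, 0.142, 0.1695]
ee_rot: [-2.507, -1.894, -0.0]
force: [-0.8, -2.4, -1.9]
width: 0.393
gripper_force: 35.0
```

```bash
python3 -m creep '[[0,0,0.02,0,0.2],[0,0,0.02,0,0.2],[0,0,0.02,0,0.2],[0,0,0,0,0.2],[0,0,0,0,0.2]]';python3 -m creep '[[0,0,0.01,0,0.2],[0,0,0,0,0.2],[0,0,0,0,0.2]]'
```

```text
clock: 22.62
position: [0.4755, 0.1418, 0.1671]
ee_rot: [-2.507, -1.893, 0.0]
force: [0.8, -0.8, -3.6]
width: 0.391
gripper_force: 35.0
clock: 23.0
position: [0.4756, 0.1418, 0.1667]
ee_rot: [-2.507, -1.893, -0.0]
force: [0.0, -1.5, -2.1]
width: 0.391
gripper_force: 35.0
```

```bash
python3 -m creep '[[0,0,0.01,0,0.2],[0,0,0,0,0.2],[0,0,0,0,0.2]]'
```

```text
clock: 23.38
position: [0.4756, 0.1417, 0.1663]
ee_rot: [-2.507, -1.893, 0.0]
force: [-0.1, -1.5, -2.3]
width: 0.387
gripper_force: 35.0
```

```bash
python3 -m creep '[[0,0,0.008,0,0.2],[0,0,0,0,0.2],[0,0,0,0,0.2]]'
```

```text
clock: 23.75
position: [0.4756, 0.1418, 0.1661]
ee_rot: [-2.507, -1.893, -0.0]
force: [-1.9, -1.4, 2.4]
width: 0.391
gripper_force: 35.0
```

```bash
python3 -m creep '[[0,0,0.008,0,0.2],[0,0,0,0,0.2],[0,0,0,0,0.2]]'
```

```text
clock: 24.12
position: [0.4757, 0.1417, 0.1661]
ee_rot: [-2.507, -1.893, -0.001]
force: [-3.2, -0.4, 8.5]
width: 0.39
gripper_force: 35.0
```

```bash
python3 -m creep '[[0,0,-0.01,0,0.2],[0,0,0,0,0.2]]'; python3 -m creep '[[0,0,0,0,0.41],[0,0,0,0,0.43],[0,0,0,0,0.46],[0,0,0,0,0.5],[0,0,0,0,0.6],[0,0,0,0,0.7],[0,0,0,0,0.7]]' 5
```

```text
clock: 24.38
position: [0.4756, 0.1418, 0.1661]
ee_rot: [-2.507, -1.893, -0.0]
force: [-1.2, -0.5, 3.1]
width: 0.389
gripper_force: 35.0
clock: 25.25
position: [0.4756, 0.1417, 0.1661]
ee_rot: [-2.507, -1.893, -0.0]
force: [-0.3, -0.3, 0.3]
width: 0.696
gripper_force: 0.0
```

```bash
python3 -m creep '[[0,0,-0.2,0,0.7],[0,0,-0.4,0,0.7],[0,0,-0.7,0,0.7],[0,0,-0.8,0,0.7],[0,0,-0.8,0,0.7],[0,0,0,0,0.7],[0,0,0,0,0.7],[0,0,0,0,0.7]]'
python3 - <<'E'
from h import *
np.set_printoptions(precision=4,suppress=True)
d=grab('scene','s6'); w=grab('wrist','w6'); b=w['pixels']
P=pts(w);Z=P[...,2];m=(np.hypot(P[...,0]-.48,P[...,1]-.155)<.06)&(Z>.19)&(Z<.21)
print(m.sum(),np.median(P[m],0),np.percentile(Z[m],[2,98]),cv2.minAreaRect((P[m][:,:2]*1000).astype(np.float32)))
print(readout.observe()['position'],readout.observe()['clock'])
a=cv2.resize(d['pixels'][150:290,310:430],(400,467),interpolation=cv2.INTER_CUBIC); b=cv2.resize(b[0:300,130:380],(390,467)); 
cv2.imwrite('pics/c6.png',np.hstack([a,b]))
E
```

```text
clock: 26.25
position: [0.4751, 0.1416, 0.2815]
ee_rot: [-2.507, -1.893, 0.002]
force: [0.0, 0.5, 0.5]
width: 0.697
gripper_force: 0.0
2483 [0.4801 0.1555 0.1994] [0.1969 0.2009] ((479.5875549316406, 153.99807739257812), (55.780399322509766, 36.55951690673828), 74.06756591796875)
[0.4752 0.1416 0.2816] 26.35
```

View pics/c6.png

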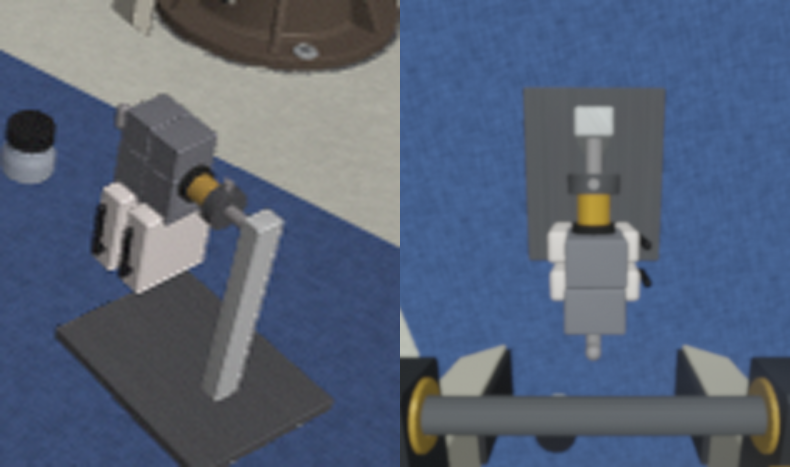

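Both nodes hang straight. The heads together measure 55.8 mm, so they are touching, with both tops at 0.2 m, up against the stop and behind the tip at (593,350). The gripper is clear of everything.

```bash
python3 -c "
from cell import sign_off;print(sign_off())"
```

```text
the job is handed in; nothing more can be done
None
```

The second node now hangs beside the first, both straight, touching and behind the tip, after a press against the stop at about 10 N for over half a second; the job was handed in at about 26 s.

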